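# Unlatch a sandwich press and hold its lid open

### The arm

A 6-joint arm with a two-finger parallel gripper is mounted at the origin on the work surface. World frame = base frame: x ahead of the robot, y to its left, z up, the work surface at z = 0. Lengths are in mm, angles in rad, forces in N, time in s.
With the tool pointing down it reaches from about 350 to 975 mm from the base axis. Payload 7.1 kg.
Tool frame: the origin (TCP) lies on the front face of the gripper's body, between the roots of the fingers; the fingertips stand 80 mm ahead of it and the grasp point (between the pads) lies 61 mm ahead of it (env.tips_ahead is the distance from the TCP to the fingertips, in mm); z points along the fingers, y is the line along which they close (so a half turn about z gives the same grasp; the last joint's range is limited). The gripper opens to 88 mm and grips with 3 to 60 N. Pads are 20 mm wide; open, the fingers measure 115 mm over their backs; the gripper's body (75 mm by 178 mm) begins 61 mm behind the grasp point.
Start: joints at [1.246, 0.423, 1.63, -0, 1.089, -0.019], TCP at [188.128, 595.998, 302.675] pointing down, gripper open.
Joint ranges: [-3, 3], [-0.9, 2.11], [0.09, 2.58], [-1.31, 4.45], [0.11, 2.69], [-2.54, 2.54]. Speed limits (rad/s): [2.39, 2.39, 3.01, 3.14, 3.14, 3.14].

### API

Orientations are given as a unit quaternion [x, y, z, w].
In Python, from station import env, set_gripper, viewer, workorder gives the robot as it stands. Calls block until the motion is done:
- env.reach(position, orientation): joint-space move of the TCP to a pose.
- env.move_l(position, rot=None, rate=150, f_stop=None): straight line of the TCP; rot=None keeps the orientation; rate is the mean speed in mm/s. With f_stop (N) it stops when the force on the tool has changed by that much, and returns True; else False.
- env.move_joints(angles): joint-space move.
- set_gripper(opening): finger opening in mm; the grip force is fixed at half the most; returns when the fingers have stopped.
- env.hold(seconds).
- env.ik(position, orientation): joint angles nearest the present ones, or None.
- env.read_state(): the state.
- viewer.camera(name): name is "side" or "top" or "wrist"; returns the picture (420x560x3 uint8, blue, green, red); there is no depth.
- viewer.camera_params(name): a dict with "fx", "fy", "cx", "cy" (pixels), "pose" (4x4, takes a point from camera to world coordinates); the wrist camera has in their place "tool_from_camera" (4x4, takes a point from camera to tool coordinates, whose origin is the TCP and whose axes are the flange's). Camera axes: x right, y up, looking along -z (the intrinsics and any distortion apply to the point x, -y, -z); pixel columns grow to the right and rows downward; lengths in mm; the calibration is good to about 2 mm. A picture is of the moment at which its call begins: read the wrist's pose just before it. camera_params takes no time and is no camera call.
A pose or a line that the arm cannot do raises env.IKError and nothing moves.
- workorder.sign_off(): hands the job in; it is judged then, once.
The state is a dict: "time_s": time; "qpos": joint angles; "dq": joint speeds; "tau": joint torques, N m; "tool_pos": TCP position; "orientation": TCP orientation; "force": force on the tool from outside, world axes, zero at the start; "wrist_torque": the same for the moment, N m; "width": finger opening in mm; "grip_force": force on a finger pad.
Only numpy, scipy, OpenCV 4.12 (cv2) and the standard library are available. Lean on these libraries where they do the work, as an engineer would, in place of code of your own. Each camera call takes 0.05 s, during which the arm holds its last target. There are 200 camera calls.

### The job

The sandwich press on the worktop is latched shut and its lid has to be held open so that the plates can be wiped. Take the upright latch tab on the front of the press, draw it sideways against its spring, fully to the left as seen from the front of the press, and with it drawn lift the lid off its ball stud until it stands about 25 degrees open. Finish while still holding the lid up there, quite still, with the gripper on it; leave the mug, the jar and the bowl beside the press where they stand.

Things in the scene. Friction and masses are not known exactly. Their poses are not given: they have to be found in the camera images.
- press: Sandwich press fixed to the worktop, lid top 88 mm high. Origin on the worktop under the ball stud at the front; x points from the front back to the hinge, y to the left seen from the front (the way the latch is drawn), z up. Body spans x +40..+270 mm, y +-135 mm; the lid's black handle nose, 46 mm wide, 80 mm high, spans x -28..+52 mm over the steel stud (head 22 mm).
- tab (a point): Middle of the latch tab: upright black block 24 mm (press x) by 18 mm (press y) on the handle nose. With the lid shut this point is 108 mm above the worktop, the tab's top 129 mm, its foot (flat steel slide 34 x 52 mm) 84 mm. Grip from above across the 18 mm, fingers along press y. It moves with latch and lid; axes as the lid's.
- latch (a joint): How far the latch is drawn, m: 0 = home (bolt under the stud's head, lid locked); slides along press +y to a stop at 0.014; the lid is free above about 0.008. Spring return: 3.6 N at home, 7.8 N at the stop. Once the lid is up the latch no longer matters.
- lid (a joint): Opening angle of the lid, rad: 0 = shut, grows as the front rises (limit 1.3). The lid turns about the press's y axis through hinge, weighs about 0.5 to 0.9 kg (about 3 to 5 N at the tab to lift) and falls shut when let go.
- hinge (a point): Middle of the lid's hinge line at the back of the press, 250 mm behind the tab (press x) and 55 mm above the worktop. The line runs along the press's y.
- mug: White mug, 80 mm across, 92 mm high, beside the press; origin at the centre of its underside. A bystander.
- jar: Amber glass jar with brass lid, 68 mm across, 110 mm high, beside the press; origin at the centre of its underside. A bystander.
- bowl: Blue bowl, 120 mm across, 50 mm high, beside the press; origin at the centre of its underside. A bystander.

How it is judged (in metres and radians):
On the way, in this order (a step that is already met when the one before it is completed fails the run):
1. the latch is drawn at least 10 mm while the lid is still shut (value of joint latch above 0.01 m and value of joint lid below 0.03 rad), for 0.05 s.
2. the lid is off the ball stud and well up, with the fingers on it (value of joint lid above 0.25 rad and contact force between the fingers and press above 1 N), for 0.1 s.
At the end, for the whole second after the job is handed in: The lid stands 0.33 to 0.56 rad (19 to 32 degrees) open and still (under 0.05 rad/s), carried by the fingers, which are on it with more than 1 N; mug, jar and bowl do not touch the press (value of joint lid between 0.33 and 0.56 rad and velocity of joint lid between -0.05 and 0.05 rad/s and contact force between the fingers and press above 1 N and contact force between press and mug below 0.1 N and contact force between press and jar below 0.1 N and contact force between press and bowl below 0.1 N); the arm keeps its last pose, push and grip.
It fails at once if the mug, the jar or the bowl is shifted by more than 25 mm (distance of any of mug, jar, bowl from where it was at the start of the episode above 0.025 m).
It fails at once if the mug, the jar or the bowl is tipped over (angle between any of mug, jar, bowl's own z axis and vertical above 0.5 rad).
It also fails if it takes over 29 s, if anything falls off the work surface, if the arm or the gripper's body presses on something with over 40 N, if the wrist force passes 120 N, or if a joint passes its speed limit or range.

## Working session

There is one attempt and no reset: what is moved stays moved. The work goes in short steps, each a Python script; the robot and the scene stay as the last script left them, time stands still between calls to the robot, and variables do not carry over. Pictures are saved under pics/ and viewed, at most 10 in all, crops included, and the job is handed in when it is done.

```bash
mkdir -p pics
python3 - <<'E'
from station import env,viewer
import cv2,numpy as np
for n in ("top","side"):
    cv2.imwrite(f"pics/{n}0.png",viewer.camera(n)); p=viewer.camera_params(n); print(n,{k:np.round(v,3).tolist() if not isinstance(v,(str,)) else v for k,v in p.items()})
p=viewer.camera_params("wrist");print({k:np.round(v,3).tolist() for k,v in p.items()})
s=env.read_state();print(s)
E
```

```text
top {'fx': 427.192, 'fy': 427.192, 'cx': 284.985, 'cy': 209.526, 'pose': [[-0.011, 0.982, -0.191, 396.225], [-1.0, -0.011, 0.001, 24.638], [-0.002, 0.191, 0.982, 1076.147], [0.0, 0.0, 0.0, 1.0]]}
side {'fx': 431.38, 'fy': 431.38, 'cx': 279.478, 'cy': 198.87, 'pose': [[0.983, 0.112, -0.143, 446.071], [-0.181, 0.517, -0.837, -697.54], [-0.02, 0.849, 0.528, 566.911], [0.0, 0.0, 0.0, 1.0]]}
{'fx': 336.655, 'fy': 336.655, 'cx': 283.339, 'cy': 211.517, 'tool_from_camera': [[-0.0, 0.969, 0.247, 66.742], [1.0, 0.0, -0.001, -0.837], [-0.001, 0.247, -0.969, -81.731], [0.0, 0.0, 0.0, 1.0]]}
{'time_s': 0.1, 'qpos': array([ 1.24602431e+00,  4.23746607e-01,  1.63058814e+00,  2.04795852e-05,
        1.08859434e+00, -1.90350845e-02]), 'dq': array([ 2.09888631e-04, -5.93694072e-04, -2.29950283e-03,  1.76501165e-05,
       -1.86781033e-03, -1.11830606e-03]), 'tau': array([-3.47326647e-06, -5.45612884e+01, -2.74325770e+01,  6.44641765e-02,
        1.87910063e-02,  1.69139849e-06]), 'tool_pos': array([187.99336436, 595.65724389, 302.00047186]), 'orientation': array([ 1.52278435e-01,  9.88337408e-01, -6.56816411e-04, -1.23239268e-04]), 'force': array([ 0.95194537,  0.31162454, -0.57880092]), 'wrist_torque': array([ 0.02257718, -0.0227431 , -0.00332666]), 'grip_force': 0.0, 'width': 87.41254854092892}
```

View pics/top0.png

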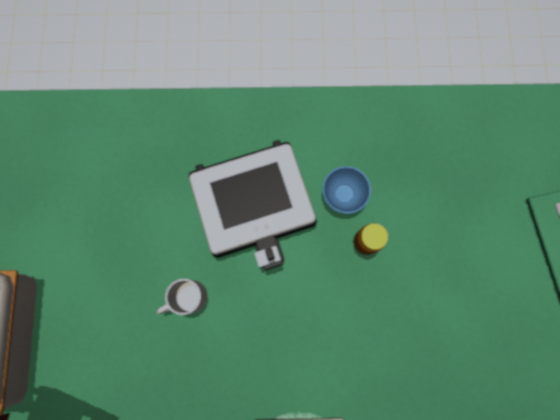

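View pics/side0.png

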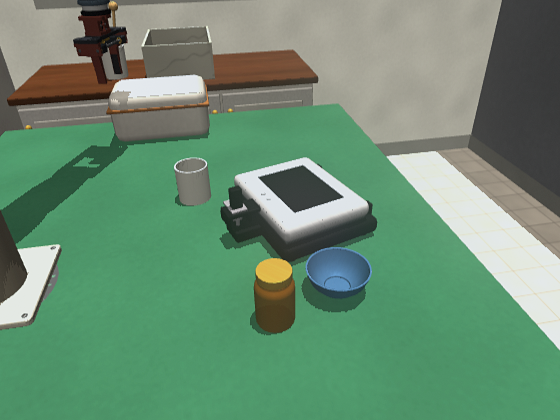

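The top view shows the press at about (252,200) with its nose pointing down towards the robot. The black tab is near (268,254), the mug at (184,297), the jar at (372,238) and the bowl at (347,190). The side view shows the tab at about (237,198). Next I'll fit the yaw from the lid outline and move the wrist camera in closer.

```bash
cat > h.py <<'E'
from station import env,set_gripper,viewer,workorder
import cv2,numpy as np
from scipy.spatial.transform import Rotation as R
def campose(n,s=None):
    p=viewer.camera_params(n)
    if n!="wrist": return p,np.array(p["pose"])
    T=np.eye(4);T[:3,:3]=R.from_quat(s["orientation"]).as_matrix();T[:3,3]=s["tool_pos"]
    return p,T@np.array(p["tool_from_camera"])
def plane(n,uv,z,s=None):
    p,T=campose(n,s);uv=np.atleast_2d(np.asarray(uv,float))
    d=np.c_[(uv[:,0]-p["cx"])/p["fx"],-(uv[:,1]-p["cy"])/p["fy"],-np.ones(len(uv))]@T[:3,:3].T
    return T[:3,3]+d*((z-T[2,3])/d[:,2])[:,None]
def down(yaw):  # tool y axis along press y; tool x along press x (flipped about z down)
    return R.from_matrix(np.c_[[np.cos(yaw),np.sin(yaw),0],[np.sin(yaw),-np.cos(yaw),0],[0,0,-1]])
E
python3 - <<'E'
from h import *
im=cv2.imread("pics/top0.png")
hsv=cv2.cvtColor(im,cv2.COLOR_BGR2HSV)
m=((hsv[...,1]<60)&(hsv[...,2]>110)).astype(np.uint8)*255
m[:120]=0
cs,_=cv2.findContours(m,cv2.RETR_EXTERNAL,cv2.CHAIN_APPROX_NONE)
for c in sorted(cs,key=cv2.contourArea)[-4:]:
    print(cv2.contourArea(c),cv2.boundingRect(c))
c=max([c for c in cs if cv2.boundingRect(c)[0]>180 and cv2.boundingRect(c)[0]<330],key=cv2.contourArea)
w=plane("top",c[:,0,:],86)[:,:2].astype(np.float32)
r=cv2.minAreaRect(w);print(r,cv2.boxPoints(r))
print("tabtop",plane("top",[[268,254]],129), "mug rim",plane("top",[[188,294]],92),"jar",plane("top",[[375,236]],110))
s=env.read_state();print(R.from_quat(s["orientation"]).as_matrix().round(3))
E
```

```text
156.5 (0, 275, 6, 57)
164.0 (254, 249, 17, 18)
1079.5 (157, 278, 44, 37)
8960.5 (189, 144, 127, 110)
((620.6005859375, 103.65894317626953), (204.25086975097656, 259.7127990722656), 17.50715446472168) [[484.14163  196.77843 ]
 [562.2697   -50.904297]
 [757.0596    10.539459]
 [678.93146  258.22217 ]]
tabtop [[480.62261984  62.71941002 129.        ]] mug rim [[395.68421611 245.40046528  92.        ]] jar [[ 520.44249309 -180.18254756  110.        ]]
[[-0.954  0.301 -0.   ]
 [ 0.301  0.954 -0.001]
 [ 0.    -0.001 -1.   ]]
```

Run:
```python
from h import *
yaw=np.radians(17.5)
qA=down(yaw).as_quat(); qB=down(yaw+np.pi).as_quat()
for q in (qA,qB): print(env.ik([480,62,300],q))
q=qB if env.ik([480,62,300],qB) is not None else qA
env.reach([480,62,290],q)
s=env.read_state(); im=viewer.camera("wrist"); cv2.imwrite("pics/w0.png",im)
np.save("w0.npy",np.r_[s["tool_pos"],s["orientation"]]); print(s["time_s"],s["tool_pos"],s["orientation"],s["force"])
# arc check
yd=np.array([-np.sin(yaw),np.cos(yaw),0]);xd=np.array([np.cos(yaw),np.sin(yaw),0])
t0=np.array([480,62,0])+14*yd
h=t0+250*xd+[0,0,55]
for a in (0,.2,.44):
    r=R.from_rotvec(-a*yd)
    for nm,o in (("A",down(yaw)),("B",down(yaw+np.pi))):
      for k in (0,1):
        o2=(r*o if k==0 else o)
        g=h+r.apply(t0+[0,0,108]-h)
        print(a,nm,"rot" if k==0 else "fix",g.round(),env.ik(g-o2.apply([0,0,61]),o2.as_quat()))
```

```text
[ 1.03865548e-01  2.19096555e-01  1.93675644e+00 -4.44089210e-16
  9.85739662e-01  1.36922926e+00]
[ 1.03865548e-01  2.19096555e-01  1.93675644e+00 -4.44089210e-16
  9.85739662e-01 -1.77236340e+00]
2.275 [480.09599857  62.50036283 290.05454867] [-1.52371644e-01  9.88323262e-01  5.84850881e-05  8.97693197e-05] [9.27319663e-01 3.85476398e-02 7.19219516e-04]
0 A rot [476.  75. 108.] [ 1.32362256e-01  4.32041452e-01  2.02685098e+00 -4.44089210e-16
  6.82700223e-01  1.39772596e+00]
0 A fix [476.  75. 108.] [ 1.32362256e-01  4.32041452e-01  2.02685098e+00 -4.44089210e-16
  6.82700223e-01  1.39772596e+00]
0 B rot [476.  75. 108.] [ 1.32362256e-01  4.32041452e-01  2.02685098e+00 -4.44089210e-16
  6.82700223e-01 -1.74386669e+00]
0 B fix [476.  75. 108.] [ 1.32362256e-01  4.32041452e-01  2.02685098e+00 -4.44089210e-16
  6.82700223e-01 -1.74386669e+00]
0.2 A rot [471.  74.  57.] [0.10636158 0.49198423 2.1741271  0.14165403 0.282009   1.23946372]
0.2 A fix [471.  74.  57.] [ 1.30356192e-01  5.26166046e-01  2.05238065e+00 -4.44089210e-16
  5.63045961e-01  1.39571990e+00]
0.2 B rot [471.  74.  57.] [ 0.10636158  0.49198423  2.1741271   0.14165403  0.282009   -1.90212893]
0.2 B fix [471.  74.  57.] [ 1.30356192e-01  5.26166046e-01  2.05238065e+00 -4.44089210e-16
  5.63045961e-01 -1.74587275e+00]
0.44 A rot [477.  76.  -4.] [ 0.07388287  0.67948603  2.2895329   2.77297462  0.27471634 -1.42501405]
0.44 A fix [477.  76.  -4.] [ 1.32803586e-01  6.57344007e-01  2.03933987e+00 -4.44089210e-16
  4.44908779e-01  1.39816729e+00]
0.44 B rot [477.  76.  -4.] [0.07388287 0.67948603 2.2895329  2.77297462 0.27471634 1.71657861]
0.44 B fix [477.  76.  -4.] [ 1.32803586e-01  6.57344007e-01  2.03933987e+00 -4.44089210e-16
  4.44908779e-01 -1.74342536e+00]
```

View pics/w0.png

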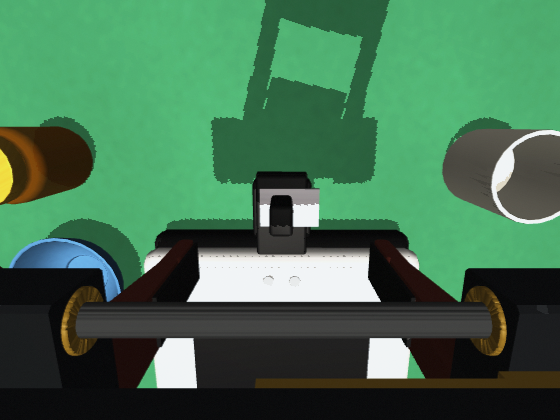

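The wrist view shows the nose at (282,210), the steel slide across (260..320, 190..226), and the dark tab at about (272..292, 195..236). I'll enlarge that area.

Run:
```python
from h import *
im=cv2.imread("pics/w0.png")[165:260,225:345]
im=np.clip(im.astype(float)*2.2,0,255).astype(np.uint8)
cv2.imwrite("pics/w0c.png",cv2.resize(im,None,fx=6,fy=6,interpolation=cv2.INTER_NEAREST))
```

```text
(no output)
```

View pics/w0c.png

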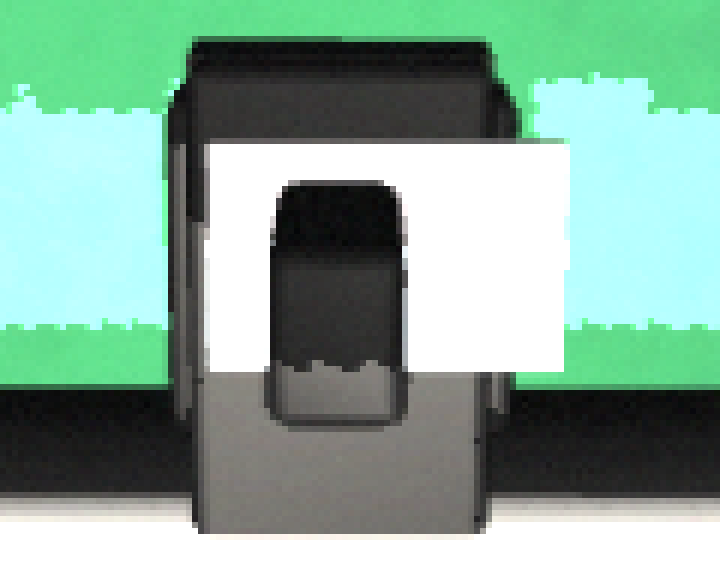

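The tab's top face is centred at about pixel (281.2, 221.7) and its edges line up with the image, so the yaw is right. I'll grasp it now.

Run:
```python
from h import *
yaw=np.radians(17.5);o=down(yaw+np.pi)
a=np.load("w0.npy");s=dict(tool_pos=a[:3],orientation=a[3:])
t=plane("wrist",[[281.2,221.7]],129,s)[0];c=plane("wrist",[[269.8,221.7],[292.5,221.7],[281,207.5],[281,235.8]],129,s)
print(t,np.linalg.norm(c[0]-c[1]),np.linalg.norm(c[2]-c[3]))
np.save("tab.npy",t)
set_gripper(55)
env.move_l([t[0],t[1],230],o.as_quat(),rate=120)
print("stop",env.move_l([t[0],t[1],109+61],rate=60,f_stop=8))
s=env.read_state();print(s["tool_pos"],s["force"])
set_gripper(0)
s=env.read_state();print(s["time_s"],s["tool_pos"],s["force"],s["width"],s["grip_force"])
cv2.imwrite("pics/w1.png",np.hstack([viewer.camera("wrist")[100:400,100:460],cv2.resize(viewer.camera("side")[150:260,180:300],None,fx=3,fy=3)[:300]]))
```

```text
[483.35803155  61.16299206 129.        ] 17.028689746299964 22.08543759226543
stop False
[483.60926246  61.193229   170.28999165] [ 0.29176252 -0.35238001  0.66383814]
5.475 [483.34268101  61.33085737 170.06398169] [-1.69620458  2.91927714  0.51944749] 18.37838975482969 30.000336170196533
```

View pics/w1.png

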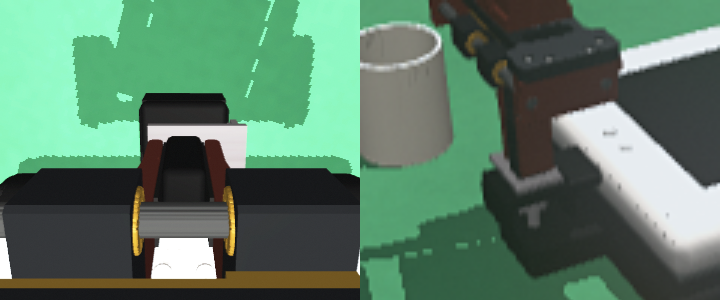

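The picture shows the tab held between both pads at about (183,180), with an 18.4 mm opening and 30 N of grip. Next I'll draw the latch.

Run:
```python
from h import *
yaw=np.radians(17.5);yd=np.array([-np.sin(yaw),np.cos(yaw),0])
s0=env.read_state();p0=s0["tool_pos"];f0=s0["force"]
np.save("p0.npy",p0)
for d in (5,10,12.5,14.5):
    st=env.move_l(p0+d*yd,rate=20,f_stop=25)
    s=env.read_state();print(d,st,((s["tool_pos"]-p0)@yd).round(2),(s["force"]@yd).round(2),s["force"].round(1),round(s["width"],2))
env.hold(.2)
print(env.read_state()["time_s"])
```

```text
5 False 4.78 -4.74 [ 0.6 -4.8  1.3] 17.99
10 False 9.63 -5.69 [ 0.6 -5.8  0.4] 17.97
12.5 False 12.04 -6.82 [ 0.8 -6.9  0.4] 18.0
14.5 False 13.96 -7.83 [ 1.8 -7.7  0.8] 17.83
7.1083
```

The 7.8 N reading matches the spring force at the stop, so the latch is fully drawn. Next is the arc lift about the hinge, turning the tool with the lid.

Run:
```python
from h import *
yaw=np.radians(17.5);yd=np.array([-np.sin(yaw),np.cos(yaw),0]);xd=np.array([np.cos(yaw),np.sin(yaw),0])
o=down(yaw+np.pi);t=np.load("tab.npy");p0=np.load("p0.npy")+14.5*yd;p0[2]=170
h=t+250*xd;h[2]=55;h=h+14.5*yd
A=np.arange(.055,.441,.055)
P=[(h+R.from_rotvec(a*yd).apply(p0-h),(R.from_rotvec(a*yd)*o).as_quat()) for a in A]
assert all(env.ik(*p) is not None for p in P)
for a,(p,q) in zip(A,P):
    env.move_l(p,q,rate=35)
    s=env.read_state();print(a.round(3),(s["tool_pos"]-p).round(1),s["force"].round(1),round(s["width"],1),s["time_s"])
    if np.linalg.norm(s["force"])>40: break
env.hold(.5)
cv2.imwrite("pics/s2.png",viewer.camera("side"));s=env.read_state();print(s["force"],s["grip_force"],s["dq"].round(4))
```

```text
0.055 [ 0.1 -0.6 -0.1] [ 0.9 -7.9 -1.2] 18.1 7.6917
0.11 [ 0.1 -0.7 -0.2] [ 1.4 -7.6 -0.9] 17.7 8.275
0.165 [ 0.1 -0.8 -0.2] [ 1.6 -7.6 -1.1] 17.7 8.8583
0.22 [ 0.1 -0.8 -0.3] [ 2.8 -6.7 -2. ] 18.1 9.4417
0.275 [ 0.1 -0.9 -0.3] [ 0.3 -7.7 -1. ] 17.8 10.025
0.33 [ 0.1 -0.9 -0.3] [ 0.5 -7.6 -1.6] 17.6 10.6083
0.385 [ 0.  -1.  -0.4] [ 0.4 -7.3  0.1] 17.8 11.1917
0.44 [ 0.  -1.  -0.3] [ 0.9 -8.  -0.4] 18.1 11.775
[ 0.1403328  -7.6605318  -0.12216467] 30.001193583011627 [-0.0001 -0.0013  0.0005  0.0003 -0.0025  0.0001]
```

View pics/s2.png

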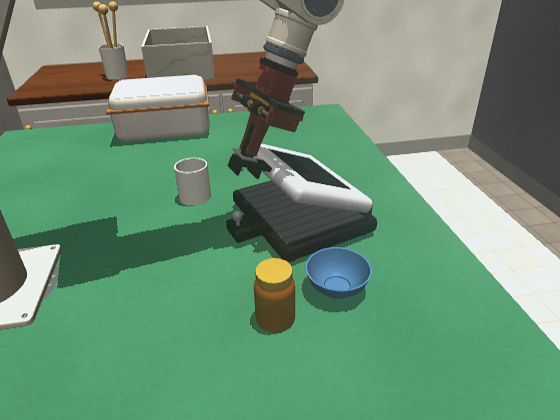

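The lid stands open in the gripper at about (255,165), clear of the stud at (237,216). The mug, jar and bowl haven't moved. I'm handing it in.

Run:
```python
from h import *
env.hold(.5);print(workorder.sign_off())
```

```text
the job is handed in; nothing more can be done
None
```

I drew the latch fully to its stop, lifted the lid to about 0.44 rad (25°) and handed the job in with the gripper still holding it and the mug, jar and bowl untouched; sign-off returned no verdict.

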